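# Pump stopper on the flask, rod drawn to its mark

## Task

Take the hand pump out of its wooden block and set its tapered stopper fully home in the neck of the white flask, upright, with the pump's rod still pushed in. Then draw the pump's rod straight up by its knob, against its spring, to the length mark (40 mm out: the dark ring on the rod has just come clear of the pump), and finish while still holding the knob there, with the stopper still fully seated and the flask standing on the worktop. Leave the kitchen timer, food tin and lemon where they are.

Things in the scene. Friction and masses are not known exactly. Their poses are not given: they have to be found in the camera images.
- pump_barrel (a point): grip place on the hand pump's bright steel barrel (36 mm across, 48 mm tall): on the axis, 10 mm below the barrel's top, 44 mm below the knob's top, 44 mm above the flange's underside. z is the pump's axis, up towards the knob; the pump is round, so yaw does not matter. About 0.6 kg, 118 mm tall in all. Lifted by the knob instead, its weight draws the rod out to its stop.
- pump_seat (a point): centre of the underside of the pump's dark rubber flange (42 mm across, 6 mm thick, barrel above it), which rests on the block at the start and on the flask's rim when home; z along the pump's axis. Below it the rubber taper: 30 mm long, 22 mm across at the foot, 30 mm at the top.
- rod_knob (a point): centre of the dark round knob on the pump's rod, 24 mm across, 26 mm tall, to be gripped from above; with the rod in it lies 75 mm above pump_seat and 21 mm above the barrel's top. Between barrel and knob a small dark gland, 18 mm across and 6 mm tall, then a 2 mm gap.
- pump_rod (a joint): how far the rod is drawn out, m: 0 fully in (at the start), 0.040 length mark (dark ring just clear of the gland), 0.058 stop. A spring draws it in: about 0.9 N at 0, 2.9 N at the mark, 3.8 N at the stop. Only its own weight (about 6 N) holds the pump in the neck, so pulling on at the stop, or with a jerk, lifts it out.
- flask_mouth (a point): centre of the mouth (rim plane) of the white stoneware flask, 120 mm above its base; squat round body 106 mm across, straight neck 44 mm across outside, 34 mm inside, at least 34 mm deep, rim flat; loose, 0.9 kg; z up along its axis. The pump's taper goes into it until the flange lies on the rim.
- stand_top (a point): centre of the top of the fixed light-wood block, 80x80x40 mm, with one round hole 35 mm across and 34 mm deep, in which the pump's taper stands, its flange resting on the top; z up
- timer: bystander: round kitchen timer with a finger grip on top, 64 mm across, 50 mm tall; origin at the centre of its underside
- food_tin: bystander: upright food tin, 57 mm across, 72 mm tall; origin at the centre of its underside
- lemon: bystander: lemon, 71x53x51 mm; origin at its underside as it lies at the start
Not all that is in view belongs to the job. What is meant by the part that bears pump_barrel is not purple, and is the smaller of those in its own colour.

How it is judged:
By the outcome, as a careful person would: the job done as asked, in the order asked, and still so for the second after the job is handed in, while the arm keeps its last pose, push and grip.
It also fails if it takes over 54 s, if anything falls off the work surface, if the arm or the gripper's body presses on something with over 40 N, if the wrist force passes 120 N, or if a joint passes its speed limit or range.

## Robot

A 6-joint arm with a two-finger parallel gripper is mounted at the origin on a cart in front of the work surface, level with it; the furniture and walls round the work are solid. World frame = base frame: x ahead of the robot, y to its left, z up, the work surface at z = 0. Lengths are in m, angles in rad, forces in N, time in s.
With the tool pointing down it reaches from about 0.25 to 0.725 m from the base axis. Payload 9.7 kg.
Tool frame: the origin (TCP) lies at the very end of the fingers, on their centre line; the grasp point (between the pads) lies ctrl.grip_depth behind it (ctrl.grip_depth is the distance from the TCP to the grasp point, in m); z points along the fingers, y is the direction in which the jaws open and shut (so a half turn about z gives the same grasp; the last joint's range is limited). The gripper opens to 85 mm and grips with 20 to 120 N. Pads are 22 mm wide; open, the fingers measure 114 mm over their backs; the gripper's body (76 mm by 85 mm) begins 54 mm behind the grasp point. The pads swing forward as they close: fully open they stand 13 mm farther back than shut.
Start: joints at [-1.328, 0.087, 0.176, 1.66, 0, 1.571], TCP at [0.132, -0.534, 0.231] pointing down, gripper open.
Joint ranges: [-3.13, 3.13], [-0.85, 1.81], [-1.15, 1.24], [-2.2, 2.28], [-1.44, 1.52], [-3.14, 3.14]. Speed limits (rad/s): [2.22, 2.22, 2.57, 3.14, 3.14, 3.14].

## Interface

Orientations are given as a rotation vector (axis times angle).
In Python, from plant import ctrl, cams, order gives the robot as it stands.
- The arm moves only by the tool arm_command, never from a script. Its argument "plan" is a list of rows, each an object of numbers: "claw": the gripper command: -1 is shut, 1 is fully open, values between are in proportion; "x", "y", "z": the shift along the tool's x, y, z in cm; "ax", "ay", "az": the turn, a rotation vector about the tool's x, y, z in degrees. In form: [{"claw": .., "x": .., "y": .., "z": .., "ax": .., "ay": .., "az": ..}, ...]. A call has exactly 8 rows; each row is the pose to reach, as a shift and turn from the pose commanded when the call began, along the tool's axes at that moment; what a row does not reach only later rows make up. A row lasts 1/10 s, in which the tool goes at most 50 mm and 8.59 degrees, less where a joint would pass 70% of its speed; a pose out of reach is approached as far as the arm can. A call with a gripper value outside its range is refused whole. The fingers move at their own pace and stop on an object; the grip force is fixed at half the most. Time passes only in rows, so rows that repeat a pose let the fingers close, or fill a call up. It gives the time, the measured TCP pose, the force and the opening at its end, in the units of the state.
- ctrl.state(): the state, without advancing time (a new reading comes with each control period).
- cams.camera(name): name is "side" or "top"; returns a dict with "frame" (384x512x3 uint8, red, green, blue), "z_map" (384x512 float32, m along the optical axis (not along the pixel's ray), 0 where there is no reading), "intrinsics" (3x3 intrinsics, pixels), "k1" (the pictures are not rectified: a ray, as slopes to the right and down, at radius r is drawn at 1 + k1 r^2 times it, then the intrinsics apply), "world_to_cam" (4x4, takes a point from world to camera coordinates). Camera axes: x right, y up, looking along -z (the intrinsics and any distortion apply to the point x, -y, -z); pixel columns grow to the right and rows downward; lengths in m; the calibration is good to about 2 mm. A picture is of the moment at which its call begins.
- order.sign_off(): hands the job in, once; it reports no verdict.
The state is a dict: "t": time; "joint_pos": joint angles; "qd": joint speeds; "joint_torque": joint torques, N m; "eef_pos": TCP position; "orientation": TCP orientation; "contact_force": force on the tool from outside, world axes, zero at the start; "wrist_torque": the same for the moment, N m; "grip_width": finger opening in m.
Only numpy, scipy, OpenCV 4.12 (cv2) and the standard library are available. Lean on these libraries where they do the work, as an engineer would, in place of code of your own. Each camera call takes 0.05 s, during which the arm holds its last target.

## Working session

There is one attempt and no reset: what is moved stays moved. The work goes in short steps, Python scripts to look and compute and a tool call to move; the robot and the scene stay as the last step left them, time stands still between calls to the robot, and variables do not carry over. Pictures are saved under pics/ and viewed, and the job is handed in when it is done.

Besides the shell and the picture viewer there is one more tool, called after "Emit:" by a JSON object that holds its "op" and its "data". arm_command: Moves the arm, as the interface text tells. Its arguments: {"type":"object","properties":{"plan":{"type":"array","items":{"type":"object","properties":{"claw":{"type":"number"},"x":{"type":"number"},"y":{"type":"number"},"z":{"type":"number"},"ax":{"type":"number"},"ay":{"type":"number"},"az":{"type":"number"}}}}},"required":["plan"]}

```bash
ls; mkdir -p pics; python3 - <<'E'
from plant import ctrl,cams
import cv2,numpy as np
print(ctrl.state(),ctrl.grip_depth)
for n in("side","top"):
    c=cams.camera(n); np.savez(f"{n}0.npz",**c)
    cv2.imwrite(f"pics/{n}0.png",c["frame"][:,:,::-1]); print(n,c["intrinsics"],c["k1"],c["world_to_cam"])
E
```

```text
pics
{'t': 0.0, 'joint_pos': array([-1.32798444e+00,  8.74717467e-02,  1.75114406e-01,  1.65980711e+00,
       -5.32404001e-05,  1.57080545e+00]), 'qd': array([ 5.80418246e-05, -1.47951789e-03, -5.75219642e-04,  1.43286361e-03,
        1.75511666e-03,  1.46247823e-03]), 'joint_torque': array([ 8.30710778e-04, -5.20391464e+01,  4.64801073e+01,  1.63178961e-02,
       -1.18132832e-05,  2.79661538e-05]), 'eef_pos': array([ 0.13216609, -0.53363842,  0.23056654]), 'orientation': array([-3.11712853e+00, -3.80293903e-01,  3.43141766e-04]), 'contact_force': array([0.27286588, 0.09783053, 0.26240276]), 'wrist_torque': array([0.0391654 , 0.01393085, 0.02039453]), 'grip_width': 0.08536318262376771} 0.0187
side [[427.13569888   0.         255.59969476]
 [  0.         427.13569888 188.52806867]
 [  0.           0.           1.        ]] -0.07923262920099752 [[ 0.99985354  0.00485867 -0.01641024 -0.54005525]
 [ 0.00894211  0.66925351  0.74298034 -0.3145422 ]
 [ 0.01459251 -0.74301826  0.66911204 -0.97899494]
 [ 0.          0.          0.          1.        ]]
top [[369.3278503    0.         255.48697381]
 [  0.         369.3278503  195.96596772]
 [  0.           0.           1.        ]] -0.042239632669334976 [[-0.02483653 -0.99966866  0.00676155  0.38661054]
 [ 0.99576466 -0.0241395   0.08871313 -0.51387762]
 [-0.08852051  0.00893624  0.99603427 -1.22691676]
 [ 0.          0.          0.          1.        ]]
```

View pics/side0.png

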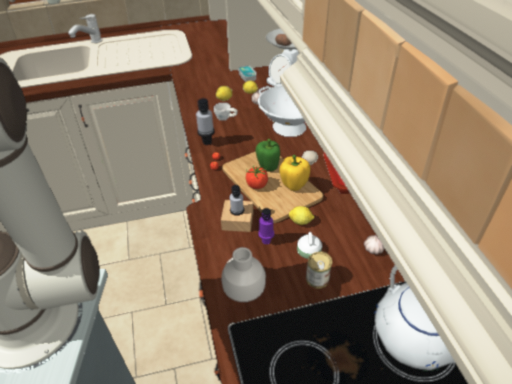

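View pics/top0.png

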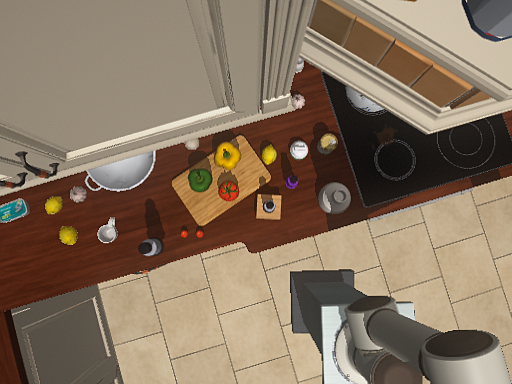

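The pump candidates in the side view are steel in the block (237,205), purple (266,228) and large steel (205,125). The one in the block fits: it isn't purple and it's the smaller of the two steel ones. I'll confirm that in a crop and measure.

```bash
cat > h.py <<'E'
import numpy as np,cv2
def und(c,uv):
    K=c["intrinsics"];k=float(c["k1"])
    uv=np.asarray(uv,float).reshape(-1,1,2)
    return cv2.undistortPoints(uv,K,np.array([k,0,0,0,0.]),).reshape(-1,2)
def ray(c,uv):
    s=und(c,uv);T=c["world_to_cam"];R=T[:3,:3];t=T[:3,3]
    d=np.c_[s[:,0],-s[:,1],-np.ones(len(s))]@R
    return -R.T@t,d
def plane(c,uv,z):
    o,d=ray(c,uv);return o+d*((z-o[2])/d[:,2])[:,None]
def cloud(c):
    h,w=c["z_map"].shape;u,v=np.meshgrid(np.arange(w),np.arange(h))
    o,d=ray(c,np.c_[u.ravel(),v.ravel()])
    return (o+d*c["z_map"].reshape(-1,1)).reshape(h,w,3)
def proj(c,P):
    T=c["world_to_cam"];q=np.atleast_2d(P)@T[:3,:3].T+T[:3,3]
    x=q[:,0]/-q[:,2];y=-q[:,1]/-q[:,2];f=1+float(c["k1"])*(x*x+y*y)
    K=c["intrinsics"];return np.c_[K[0,0]*x*f+K[0,2],K[1,1]*y*f+K[1,2]]
def circ(P):
    A=np.c_[2*P[:,:2],np.ones(len(P))];s=np.linalg.lstsq(A,(P[:,:2]**2).sum(1),rcond=None)[0]
    return s[:2],np.sqrt(s[2]+s[:2]@s[:2])
E
python3 - <<'E'
from h import *
S=dict(np.load("side0.npz"));T=dict(np.load("top0.npz"))
a=cv2.resize(S["frame"][90:310,190:340],None,fx=3.6,fy=2.7*1,interpolation=cv2.INTER_CUBIC) if 0 else cv2.resize(S["frame"][95:305,190:340],None,fx=2.8,fy=2.8,interpolation=cv2.INTER_CUBIC)
b=cv2.resize(T["frame"][130:225,235:355],None,fx=3,fy=3,interpolation=cv2.INTER_CUBIC)
im=np.zeros((590,790,3),np.uint8);im[:588,:420]=a;im[:285,425:785]=b
cv2.imwrite("pics/crop0.png",im[:,:,::-1])
for n,c in(("S",S),("T",T)):
    W=cloud(c);
    for nm,uv in dict(S=dict(knob=(237,190),barrel=(237,207),block=(230,224),flask=(243,256),body=(243,285),purp=(266,214),big=(203,103),timer=(309,240),tin=(320,260),lemon=(300,216)),T=dict(knob=(269,205),block=(260,213),flask=(336,193),purp=(291,182),big=(150,246),timer=(299,149),tin=(328,144),lemon=(269,155)))[n].items():
        print(n,nm,W[uv[1],uv[0]].round(3))
E
```

```text
S knob [0.492 0.319 0.125]
S barrel [0.489 0.311 0.07 ]
S block [0.469 0.292 0.023]
S flask [0.512 0.122 0.094]
S body [0.512 0.061 0.065]
S purp [0.567 0.238 0.116]
S big [0.369 0.696 0.166]
S timer [0.677 0.211 0.048]
S tin [0.695 0.129 0.069]
S lemon [0.661 0.303 0.041]
T knob [0.485 0.334 0.13 ]
T block [0.465 0.36  0.039]
T flask [0.528 0.097 0.008]
T purp [0.559 0.26  0.095]
T big [0.369 0.694 0.154]
T timer [0.675 0.224 0.048]
T tin [0.684 0.132 0.075]
T lemon [0.656 0.326 0.055]
```

View pics/crop0.png

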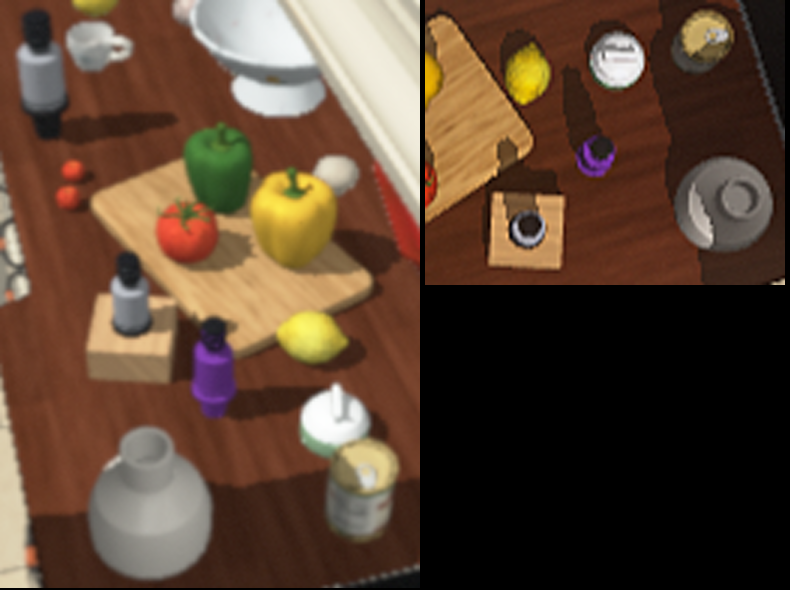

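The crop confirms it: the steel pump stands in the block at crop (130,300), side px (236,202). It is smaller than the steel one at the far left, and the purple one is ruled out. Next I'll measure the positions precisely.

```bash
python3 - <<'E'
from h import *
S=dict(np.load("side0.npz"));T=dict(np.load("top0.npz"))
print("top rim px on z=.12",plane(T,[(340,196.3)],.12),"side",plane(S,[(242.5,254.6)],.12))
for n,c in(("S",S),("T",T)):
    W=cloud(c)
    # block top, knob top, rim by height bands
    for nm,(x,y,r,z0,z1) in dict(block=(.49,.32,.07,.034,.046),knob=(.49,.32,.03,.115,.145),barrel=(.49,.32,.04,.055,.09),rim=(.51,.1,.04,.112,.13),fl=(.51,.1,.08,.04,.07)).items():
        m=(np.hypot(W[...,0]-x,W[...,1]-y)<r)&(W[...,2]>z0)&(W[...,2]<z1)
        P=W[m]; 
        if len(P)<4: print(n,nm,len(P));continue
        c0=P.mean(0); print(n,nm,len(P),c0.round(4),P.min(0).round(3),P.max(0).round(3),"circ",circ(P))
# refined: knob dark blob, both views
for n,c,(x0,y0,x1,y1) in(("S",S,(222,180,252,240)),("T",T,(250,190,290,225))):
    f=c["frame"][y0:y1,x0:x1].astype(int); 
    print(n); g=f.sum(2)//3; print("\n".join(" ".join("%3d"%v for v in r) for r in g[:, :]))
E
```

```text
top rim px on z=.12 [[0.50701127 0.11083236 0.12      ]] side [[0.51179379 0.10539493 0.12      ]]
S block 467 [0.4871 0.3192 0.0397] [0.445 0.284 0.034] [0.529 0.373 0.046] circ (array([0.48629659, 0.32869392]), np.float64(0.03694108524588733))
S knob 68 [0.4865 0.3243 0.1246] [0.475 0.315 0.115] [0.497 0.337 0.131] circ (array([0.48646849, 0.32616075]), np.float64(0.008670277348907933))
S barrel 121 [0.4876 0.315  0.0724] [0.469 0.309 0.055] [0.503 0.325 0.09 ] circ (array([0.48657489, 0.32698817]), np.float64(0.016116303562403355))
S rim 144 [0.5104 0.1051 0.1177] [0.49  0.084 0.112] [0.531 0.127 0.122] circ (array([0.51011985, 0.10514022]), np.float64(0.01959857342487213))
S fl 729 [0.5112 0.0804 0.0573] [0.457 0.053 0.04 ] [0.561 0.155 0.07 ] circ (array([0.50981601, 0.1032493 ]), np.float64(0.043785354225481125))
T block 463 [0.4866 0.3326 0.0402] [0.446 0.289 0.034] [0.528 0.374 0.046] circ (array([0.48748009, 0.33189944]), np.float64(0.035770794528007036))
T knob 47 [0.487  0.3322 0.1271] [0.476 0.321 0.12 ] [0.497 0.343 0.134] circ (array([0.48691404, 0.33214698]), np.float6
[... 12564 characters left out ...]
  46  46  46  42  46  52  55  55  57  58  58  57  59  57  57
 50  51  51  51  54  55  56  57  58  57  56  55  54  55  54  55  58  57  56  55  55  56  53  54  54  52  54  55  54  55  54  57  56  56  59  60  58  58  58  57
 51  54  54  56  54  57  55  58  53  54  57  57  56  55  60  57  58  58  56  57  57  55  57  57  53  56  57  56  54  56  57  58  59  59  56  58  58  58  58  58
 54  57  57  56  55  56  56  54  56  57  59  60  58  57  60  58  58  59  57  59  57  53  56  58  59  59  59  59  59  60  58  60  58  56  55  57  57  56  56  59
 54  55  56  54  56  55  57  59  61  61  61  59  60  61  60  60  59  58  59  57  56  55  58  61  60  60  60  61  59  59  58  56  56  55  57  57  58  58  58  57
```

Emit:
{"op": "arm_command", "data": {"plan": [{"claw": 1, "x": 2, "y": -2.6, "z": 0, "ax": 0, "ay": 0, "az": -6}, {"claw": 1, "x": 5, "y": -6.5, "z": 0, "ax": 0, "ay": 0, "az": -14}, {"claw": 1, "x": 8, "y": -10.5, "z": 0, "ax": 0, "ay": 0, "az": -22}, {"claw": 1, "x": 11, "y": -14.4, "z": 0, "ax": 0, "ay": 0, "az": -30}, {"claw": 1, "x": 14, "y": -18.4, "z": 0, "ax": 0, "ay": 0, "az": -38}, {"claw": 1, "x": 17, "y": -22.3, "z": 0, "ax": 0, "ay": 0, "az": -46}, {"claw": 1, "x": 19, "y": -25, "z": 0, "ax": 0, "ay": 0, "az": -54}, {"claw": 1, "x": 19.8, "y": -26, "z": 0, "ax": 0, "ay": 0, "az": -60}]}}

```text
t: 0.9
eef_pos: [0.2624, -0.2315, 0.2314]
orientation: [2.502, 1.899, 0.001]
contact_force: [-0.1, -0.4, 0.5]
grip_width: 0.0852
```

```bash
cat >> h.py <<'E'
from scipy.spatial.transform import Rotation as Ro
def go(s,target,yaw=None):
    R=Ro.from_rotvec(s["orientation"]).as_matrix()
    d=R.T@(np.array(target)-s["eef_pos"])
    print("t",s["t"],"p",s["eef_pos"].round(4),"yaw_y",np.degrees(np.arctan2(R[1,1],R[0,1])).round(2),"zax",R[:,2].round(4),"F",s["contact_force"].round(2),"w",round(s["grip_width"],4),"q",s["joint_pos"].round(2))
    print("tool shift cm",(100*d).round(2))
E
python3 -c "
from h import *;from plant import ctrl
go(ctrl.state(),[.487,.329,.22])"
```

```text
t 0.9 p [ 0.2624 -0.2315  0.2314] yaw_y -15.63 zax [ 6.e-04 -0.e+00 -1.e+00] F [-0.07 -0.43  0.5 ] w 0.0852 q [-0.72 -0.39 -0.24  1.72  0.    1.12]
tool shift cm [60.03  6.53  1.16]
```

Emit:
{"op": "arm_command", "data": {"plan": [{"claw": 1, "x": 3, "y": 0.3, "z": 0, "ax": 0, "ay": 0, "az": -6}, {"claw": 1, "x": 7.5, "y": 0.8, "z": 0, "ax": 0, "ay": 0, "az": -14}, {"claw": 1, "x": 12, "y": 1.3, "z": 0, "ax": 0, "ay": 0, "az": -22}, {"claw": 1, "x": 16.5, "y": 1.8, "z": 0, "ax": 0, "ay": 0, "az": -30}, {"claw": 1, "x": 21, "y": 2.3, "z": 0, "ax": 0, "ay": 0, "az": -38}, {"claw": 1, "x": 25.5, "y": 2.8, "z": 0, "ax": 0, "ay": 0, "az": -46}, {"claw": 1, "x": 30, "y": 3.3, "z": 0, "ax": 0, "ay": 0, "az": -54}, {"claw": 1, "x": 34.5, "y": 3.8, "z": 0, "ax": 0, "ay": 0, "az": -60}]}}

```text
t: 1.7
eef_pos: [0.3942, 0.0892, 0.2312]
orientation: [1.221, 2.894, 0.0]
contact_force: [0.7, -2.2, -0.0]
grip_width: 0.0851
```

```bash
python3 -c "
from h import *;from plant import ctrl
go(ctrl.state(),[.487,.329,.21])"
```

```text
t 1.7 p [0.3942 0.0892 0.2312] yaw_y 44.26 zax [ 2.e-04 -1.e-04 -1.e+00] F [ 0.74 -2.24 -0.01] w 0.0851 q [ 0.22 -0.26 -0.15  1.68 -0.    1.02]
tool shift cm [10.7  23.38  2.12]
```

Emit:
{"op": "arm_command", "data": {"plan": [{"claw": 1, "x": 1.8, "y": 4, "z": 0.3}, {"claw": 1, "x": 3.8, "y": 8.2, "z": 0.6}, {"claw": 1, "x": 5.8, "y": 12.6, "z": 1}, {"claw": 1, "x": 7.8, "y": 17, "z": 1.4}, {"claw": 1, "x": 9.4, "y": 20.5, "z": 1.8}, {"claw": 1, "x": 10.3, "y": 22.5, "z": 2}, {"claw": 1, "x": 10.6, "y": 23.2, "z": 2.1}, {"claw": 1, "x": 10.7, "y": 23.4, "z": 2.1}]}}

```text
$.plan[0]: bad value
```

```bash
python3 - <<'E'
from h import *;from plant import ctrl,cams
im=[]
for n,z in(("side",(170,150,300,300)),("top",(210,140,340,270))):
    c=cams.camera(n);np.savez(n+"1.npz",**c);x0,y0,x1,y1=z
    im.append(cv2.resize(c["frame"][y0:y1,x0:x1],(390,400),interpolation=cv2.INTER_CUBIC))
cv2.imwrite("pics/over.png",np.hstack(im)[:,:,::-1])
go(ctrl.state(),[.487,.329,.0655])
E
```

```text
t 1.8 p [0.3948 0.091  0.2302] yaw_y 44.41 zax [-1.4e-03  6.0e-04 -1.0e+00] F [-0.9   0.96 -0.35] w 0.0854 q [ 0.23 -0.25 -0.14  1.68  0.    1.02]
tool shift cm [10.53 23.25 16.47]
```

View pics/over.png

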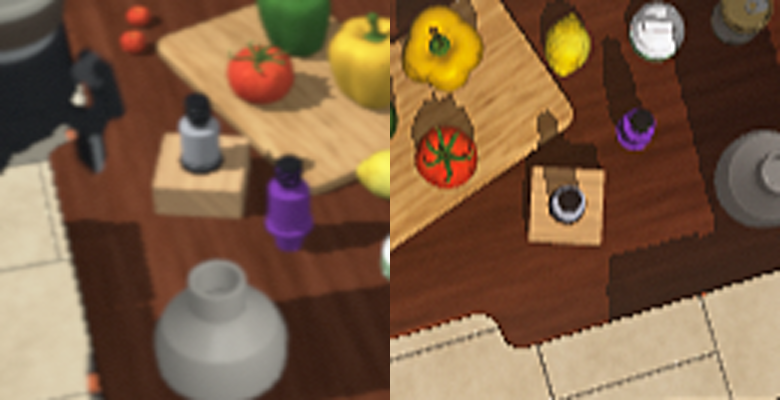

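That call was refused because every key has to be present. The picture shows the gripper still left of the block, with the pump standing untouched. I'll resend it.

Emit:
{"op": "arm_command", "data": {"plan": [{"claw": 1, "x": 1.8, "y": 4, "z": 0.3, "ax": 0, "ay": 0, "az": 0}, {"claw": 1, "x": 3.8, "y": 8.2, "z": 0.6, "ax": 0, "ay": 0, "az": 0}, {"claw": 1, "x": 5.8, "y": 12.6, "z": 1, "ax": 0, "ay": 0, "az": 0}, {"claw": 1, "x": 7.8, "y": 17, "z": 1.4, "ax": 0, "ay": 0, "az": 0}, {"claw": 1, "x": 9.4, "y": 20.5, "z": 1.8, "ax": 0, "ay": 0, "az": 0}, {"claw": 1, "x": 10.3, "y": 22.5, "z": 2, "ax": 0, "ay": 0, "az": 0}, {"claw": 1, "x": 10.5, "y": 23.2, "z": 2.1, "ax": 0, "ay": 0, "az": 0}, {"claw": 1, "x": 10.5, "y": 23.3, "z": 2.1, "ax": 0, "ay": 0, "az": 0}]}}

```text
t: 2.6
eef_pos: [0.4891, 0.324, 0.2096]
orientation: [-1.229, -2.89, 0.002]
contact_force: [-0.3, -0.7, -0.6]
grip_width: 0.0856
```

```bash
python3 - <<'E'
from h import *;from plant import ctrl,cams
im=[]
for n,z in(("side",(170,110,300,260)),("top",(210,140,340,270))):
    c=cams.camera(n);np.savez(n+"1.npz",**c);x0,y0,x1,y1=z
    im.append(cv2.resize(c["frame"][y0:y1,x0:x1],(390,450 if n=="side" else 390),interpolation=cv2.INTER_CUBIC))
im[1]=np.vstack([im[1],np.zeros((60,390,3),np.uint8)])
cv2.imwrite("pics/over2.png",np.hstack(im)[:,:,::-1])
s=ctrl.state();go(s,[.487,.329,.0655])
for n in("side","top"): print(n,proj(dict(np.load(n+"1.npz")),s["eef_pos"]))
E
```

```text
t 2.7 p [0.489  0.3232 0.2105] yaw_y 43.85 zax [-2.e-04 -3.e-04 -1.e+00] F [ 0.22 -0.06  0.21] w 0.0859 q [ 0.58  0.17  0.23  1.63 -0.    1.39]
tool shift cm [ 0.56  0.26 14.5 ]
side [[234.48363184 163.60846087]]
top [[273.92391412 201.56789891]]
```

View pics/over2.png

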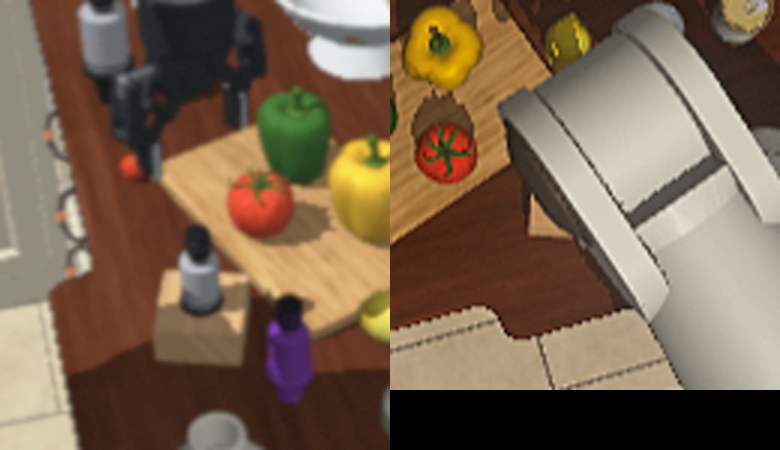

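Pump at the block, clear; the fingers straddle above it with tips at side px ~(220,168) and (248,150), matching the TCP projection (234,164). Now descending.

Emit:
{"op": "arm_command", "data": {"plan": [{"claw": 1, "x": 0.3, "y": 0.1, "z": 1.5, "ax": 0, "ay": 0, "az": 0}, {"claw": 1, "x": 0.5, "y": 0.2, "z": 4, "ax": 0, "ay": 0, "az": 0}, {"claw": 1, "x": 0.6, "y": 0.3, "z": 6.5, "ax": 0, "ay": 0, "az": 0}, {"claw": 1, "x": 0.6, "y": 0.3, "z": 9, "ax": 0, "ay": 0, "az": 0}, {"claw": 1, "x": 0.6, "y": 0.3, "z": 11.5, "ax": 0, "ay": 0, "az": 0}, {"claw": 1, "x": 0.6, "y": 0.3, "z": 13.3, "ax": 0, "ay": 0, "az": 0}, {"claw": 1, "x": 0.6, "y": 0.3, "z": 14.3, "ax": 0, "ay": 0, "az": 0}, {"claw": 1, "x": 0.6, "y": 0.3, "z": 14.5, "ax": 0, "ay": 0, "az": 0}]}}

```text
t: 3.5
eef_pos: [0.4867, 0.3296, 0.0649]
orientation: [-1.231, -2.89, 0.001]
contact_force: [-0.3, 0.3, 0.6]
grip_width: 0.0854
```

```bash
python3 - <<'E'
from h import *;from plant import ctrl,cams
c=cams.camera("side");np.savez("side2.npz",**c)
cv2.imwrite("pics/down.png",cv2.resize(c["frame"][110:260,170:300],(520,600),interpolation=cv2.INTER_CUBIC)[:,:,::-1])
go(ctrl.state(),[.487,.329,.0655])
E
```

```text
t 3.55 p [0.487  0.33   0.0655] yaw_y 43.86 zax [ 0. -0. -1.] F [-0.65 -0.24  0.11] w 0.0853 q [ 0.6   0.18 -0.04  1.35 -0.    1.4 ]
tool shift cm [-0.07 -0.07 -0.  ]
```

View pics/down.png

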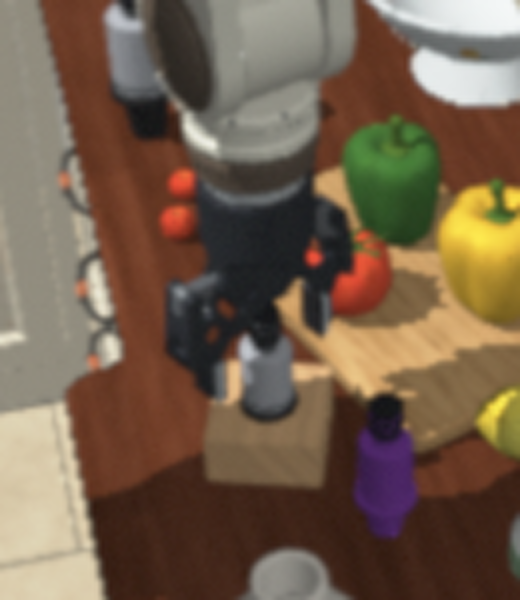

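The pump's barrel, crop (268,370), stands between the fingers at (210,350) and (318,300). Closing now.

Emit:
{"op": "arm_command", "data": {"plan": [{"claw": 0.2, "x": 0, "y": 0, "z": 0, "ax": 0, "ay": 0, "az": 0}, {"claw": -0.05, "x": 0, "y": 0, "z": 0, "ax": 0, "ay": 0, "az": 0}, {"claw": -0.15, "x": 0, "y": 0, "z": 0, "ax": 0, "ay": 0, "az": 0}, {"claw": -0.3, "x": 0, "y": 0, "z": 0, "ax": 0, "ay": 0, "az": 0}, {"claw": -1, "x": 0, "y": 0, "z": 0, "ax": 0, "ay": 0, "az": 0}, {"claw": -1, "x": 0, "y": 0, "z": 0, "ax": 0, "ay": 0, "az": 0}, {"claw": -1, "x": 0, "y": 0, "z": 0, "ax": 0, "ay": 0, "az": 0}, {"claw": -1, "x": 0, "y": 0, "z": 0, "ax": 0, "ay": 0, "az": 0}]}}

```text
t: 4.35
eef_pos: [0.4873, 0.3309, 0.0662]
orientation: [1.229, 2.89, 0.001]
contact_force: [-2.0, -2.1, 5.3]
grip_width: 0.0342
```

```bash
python3 - <<'E'
from h import *;from plant import ctrl,cams
c=cams.camera("side");np.savez("side3.npz",**c)
cv2.imwrite("pics/grip.png",cv2.resize(c["frame"][110:260,170:300],(520,600),interpolation=cv2.INTER_CUBIC)[:,:,::-1])
s=ctrl.state();go(s,s["eef_pos"]);print(s["wrist_torque"])
E
```

```text
t 4.4 p [0.4873 0.3309 0.0663] yaw_y 43.91 zax [ 1.e-03  6.e-04 -1.e+00] F [-1.15 -0.46  5.98] w 0.0345 q [ 0.6   0.18 -0.04  1.35 -0.    1.4 ]
tool shift cm [0. 0. 0.]
[-0.30112725  0.21443056  0.01781358]
```

View pics/grip.png

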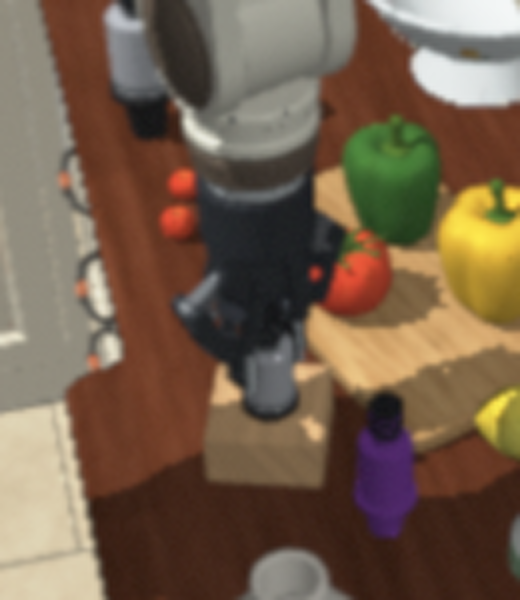

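Emit:
{"op": "arm_command", "data": {"plan": [{"claw": -1, "x": 0, "y": 0, "z": -0.5, "ax": 0, "ay": 0, "az": 0}, {"claw": -1, "x": 0, "y": 0, "z": -1.5, "ax": 0, "ay": 0, "az": 0}, {"claw": -1, "x": 0, "y": 0, "z": -3, "ax": 0, "ay": 0, "az": 0}, {"claw": -1, "x": 0, "y": 0, "z": -5, "ax": 0, "ay": 0, "az": 0}, {"claw": -1, "x": 0, "y": 0, "z": -7.5, "ax": 0, "ay": 0, "az": 0}, {"claw": -1, "x": 0, "y": 0, "z": -10, "ax": 0, "ay": 0, "az": 0}, {"claw": -1, "x": 0, "y": 0, "z": -12, "ax": 0, "ay": 0, "az": 0}, {"claw": -1, "x": 0, "y": 0, "z": -13, "ax": 0, "ay": 0, "az": 0}]}}

```text
t: 5.2
eef_pos: [0.4875, 0.3311, 0.1983]
orientation: [1.229, 2.889, 0.004]
contact_force: [0.6, 0.5, -5.9]
grip_width: 0.0343
```

```bash
python3 - <<'E'
from h import *;from plant import ctrl,cams
c=cams.camera("side");np.savez("side4.npz",**c)
cv2.imwrite("pics/lift.png",cv2.resize(c["frame"][70:270,170:330],(480,600),interpolation=cv2.INTER_CUBIC)[:,:,::-1])
s=ctrl.state();go(s,[s["eef_pos"][0]+.0236,s["eef_pos"][1]-.2218,s["eef_pos"][2]]);print(s["wrist_torque"])
E
```

```text
t 5.25 p [0.4877 0.3312 0.1989] yaw_y 43.92 zax [ 0.0032  0.0022 -1.    ] F [-0.14 -0.09 -4.79] w 0.0346 q [0.6  0.17 0.2  1.6  0.   1.4 ]
tool shift cm [-17.61 -13.68  -0.04]
[0.00034721 0.05284429 0.00727464]
```

View pics/lift.png

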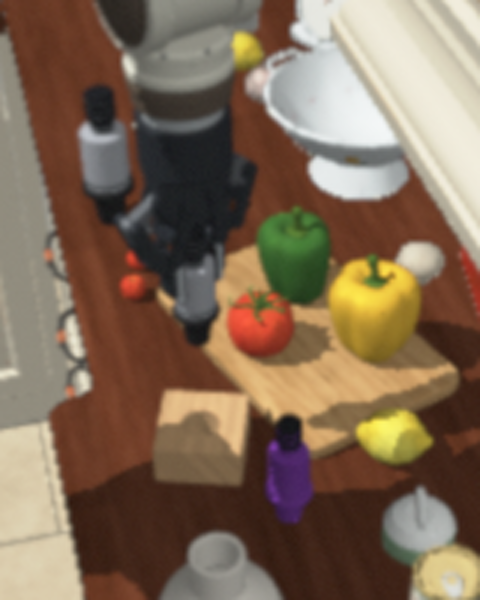

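Lifted clear and upright, with foot at crop (198,340) and a load of about 5–6 N. Carrying it over the flask.

Emit:
{"op": "arm_command", "data": {"plan": [{"claw": -1, "x": -1, "y": -0.8, "z": 0, "ax": 0, "ay": 0, "az": 0}, {"claw": -1, "x": -3.5, "y": -2.7, "z": 0, "ax": 0, "ay": 0, "az": 0}, {"claw": -1, "x": -6.8, "y": -5.3, "z": 0, "ax": 0, "ay": 0, "az": 0}, {"claw": -1, "x": -10.2, "y": -7.9, "z": 0, "ax": 0, "ay": 0, "az": 0}, {"claw": -1, "x": -13.5, "y": -10.5, "z": 0, "ax": 0, "ay": 0, "az": 0}, {"claw": -1, "x": -16, "y": -12.4, "z": 0, "ax": 0, "ay": 0, "az": 0}, {"claw": -1, "x": -17.3, "y": -13.4, "z": 0, "ax": 0, "ay": 0, "az": 0}, {"claw": -1, "x": -17.6, "y": -13.7, "z": 0, "ax": 0, "ay": 0, "az": 0}]}}

```text
t: 6.05
eef_pos: [0.51, 0.1065, 0.1943]
orientation: [-1.233, -2.888, 0.002]
contact_force: [0.8, -0.6, -6.8]
grip_width: 0.0345
```

```bash
python3 - <<'E'
from h import *;from plant import ctrl,cams
im=[]
for n,z in(("side",(175,150,325,310)),("top",(270,140,400,270))):
    c=cams.camera(n);np.savez(n+"5.npz",**c);x0,y0,x1,y1=z
    im.append(cv2.resize(c["frame"][y0:y1,x0:x1],(450 if n=="side" else 340,480),interpolation=cv2.INTER_CUBIC))
    W=cloud(c)
    for nm,(x,y,r,z0,z1) in dict(rim=(.51,.107,.03,.114,.126),barrel=(.511,.109,.03,.183,.225),taper=(.511,.109,.03,.14,.172)).items():
        P=W[(np.hypot(W[...,0]-x,W[...,1]-y)<r)&(W[...,2]>z0)&(W[...,2]<z1)]
        if len(P)>5: print(n,nm,len(P),P.mean(0).round(4),circ(P),P.min(0).round(3),P.max(0).round(3))
cv2.imwrite("pics/overflask.png",np.hstack(im)[:,:,::-1])
s=ctrl.state();go(s,s["eef_pos"])
E
```

```text
side rim 104 [0.511  0.0997 0.1183] (array([0.51001805, 0.10513716]), np.float64(0.019628374939041883)) [0.49  0.084 0.114] [0.531 0.123 0.122]
side barrel 284 [0.5158 0.0952 0.2091] (array([0.50861944, 0.107997  ]), np.float64(0.02049843201216727)) [0.495 0.081 0.183] [0.536 0.122 0.225]
side taper 77 [0.5106 0.0934 0.157 ] (array([0.51122654, 0.09795766]), np.float64(0.010569313007704534)) [0.491 0.084 0.14 ] [0.53  0.107 0.172]
top rim 35 [0.5067 0.1204 0.1191] (array([0.51073388, 0.10939487]), np.float64(0.019790164632589924)) [0.489 0.098 0.114] [0.53  0.132 0.123]
top barrel 61 [0.5049 0.1211 0.2088] (array([0.51796638, 0.10209899]), np.float64(0.026167744620425783)) [0.485 0.095 0.185] [0.524 0.134 0.224]
top taper 11 [0.4996 0.1186 0.17  ] (array([0.51129649, 0.10807723]), np.float64(0.019610523770754004)) [0.491 0.105 0.169] [0.516 0.129 0.171]
t 6.15 p [0.51   0.1081 0.1945] yaw_y 43.83 zax [-1.3e-03 -2.0e-04 -1.0e+00] F [-0.07 -0.09 -7.43] w 0.0343 q [0.21 0.01 0.02 1.59 0.   1.01]
tool shift cm [0. 0. 0.]
```

View pics/overflask.png

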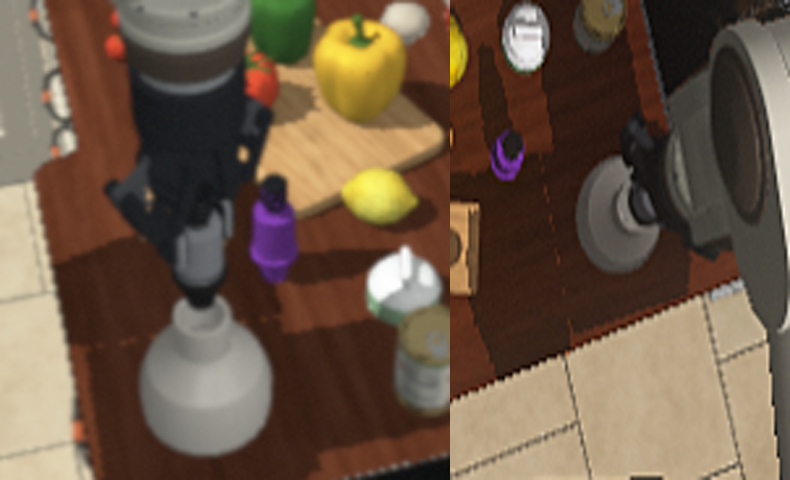

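Pump axis in side crop x≈203 and rim centre x≈202. The top-view circle fits agree within 2 mm, (0.511,0.108) against (0.511,0.109), so I'm lowering it.

Emit:
{"op": "arm_command", "data": {"plan": [{"claw": -1, "x": 0, "y": 0, "z": 0.5, "ax": 0, "ay": 0, "az": 0}, {"claw": -1, "x": 0, "y": 0, "z": 1.2, "ax": 0, "ay": 0, "az": 0}, {"claw": -1, "x": 0, "y": 0, "z": 2, "ax": 0, "ay": 0, "az": 0}, {"claw": -1, "x": 0, "y": 0, "z": 2.7, "ax": 0, "ay": 0, "az": 0}, {"claw": -1, "x": 0, "y": 0, "z": 3.3, "ax": 0, "ay": 0, "az": 0}, {"claw": -1, "x": 0, "y": 0, "z": 3.8, "ax": 0, "ay": 0, "az": 0}, {"claw": -1, "x": 0, "y": 0, "z": 4.2, "ax": 0, "ay": 0, "az": 0}, {"claw": -1, "x": 0, "y": 0, "z": 4.4, "ax": 0, "ay": 0, "az": 0}]}}

```text
t: 6.95
eef_pos: [0.5103, 0.1089, 0.1509]
orientation: [-1.23, -2.891, 0.0]
contact_force: [-0.6, -0.2, -5.7]
grip_width: 0.0342
```

```bash
cat > look.py <<'E'
import sys
from h import *;from plant import ctrl,cams
nm=sys.argv[1]
c=cams.camera("side");np.savez(nm+".npz",**c)
cv2.imwrite(f"pics/{nm}.png",cv2.resize(c["frame"][180:300,190:310],(600,600),interpolation=cv2.INTER_CUBIC)[:,:,::-1])
s=ctrl.state();go(s,s["eef_pos"]);print(s["wrist_torque"])
E
python3 look.py ins1
```

```text
t 7.0 p [0.5103 0.1088 0.1508] yaw_y 43.91 zax [-5.e-04 -1.e-04 -1.e+00] F [-1.05 -0.29 -7.34] w 0.0345 q [ 0.21  0.   -0.06  1.5  -0.    1.01]
tool shift cm [0. 0. 0.]
[0.04441792 0.01606594 0.02685012]
```

View pics/ins1.png

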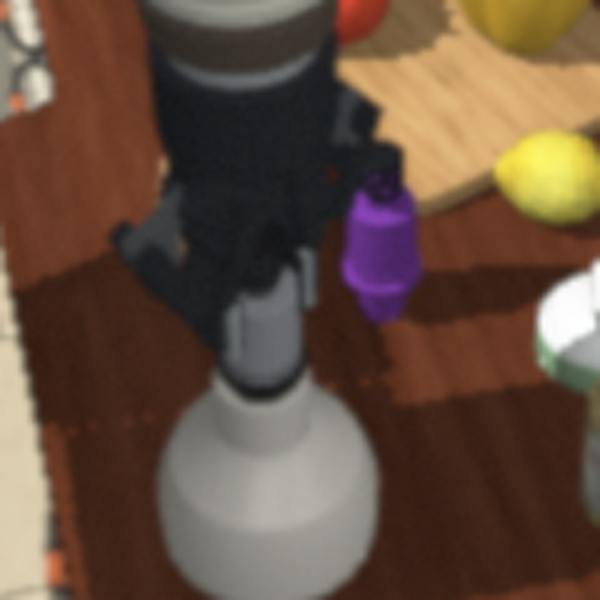

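The taper is in the neck with a few mm to go, flange at crop (262,390). Pressing on gently.

Emit:
{"op": "arm_command", "data": {"plan": [{"claw": -1, "x": 0, "y": 0, "z": 0.1, "ax": 0, "ay": 0, "az": 0}, {"claw": -1, "x": 0, "y": 0, "z": 0.2, "ax": 0, "ay": 0, "az": 0}, {"claw": -1, "x": 0, "y": 0, "z": 0.25, "ax": 0, "ay": 0, "az": 0}, {"claw": -1, "x": 0, "y": 0, "z": 0.3, "ax": 0, "ay": 0, "az": 0}, {"claw": -1, "x": 0, "y": 0, "z": 0.35, "ax": 0, "ay": 0, "az": 0}, {"claw": -1, "x": 0, "y": 0, "z": 0.4, "ax": 0, "ay": 0, "az": 0}, {"claw": -1, "x": 0, "y": 0, "z": 0.45, "ax": 0, "ay": 0, "az": 0}, {"claw": -1, "x": 0, "y": 0, "z": 0.5, "ax": 0, "ay": 0, "az": 0}]}}

```text
t: 7.8
eef_pos: [0.5104, 0.1089, 0.1462]
orientation: [-1.23, -2.891, 0.0]
contact_force: [-0.0, 0.2, -6.0]
grip_width: 0.0342
```

```bash
python3 look.py ins2
```

```text
t 7.85 p [0.5105 0.1089 0.1463] yaw_y 43.91 zax [ 1.e-04  0.e+00 -1.e+00] F [-0.8  -0.78 -6.16] w 0.0345 q [ 0.21  0.   -0.07  1.49 -0.    1.01]
tool shift cm [0. 0. 0.]
[-0.03156469  0.00843801  0.06394083]
```

View pics/ins2.png

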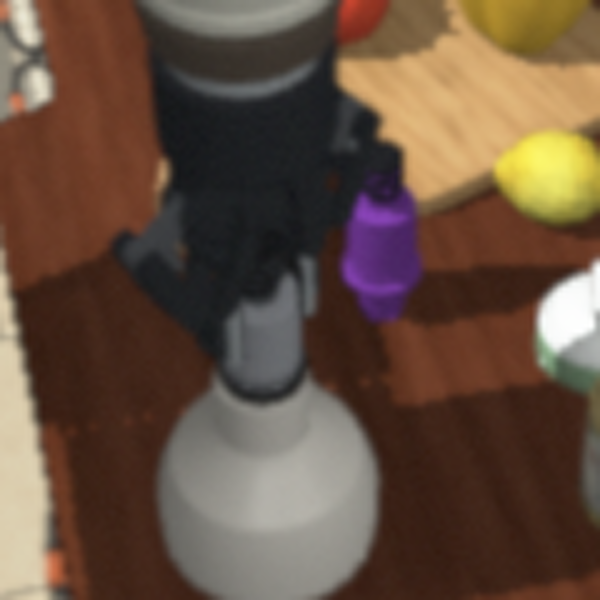

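Emit:
{"op": "arm_command", "data": {"plan": [{"claw": -1, "x": 0, "y": 0, "z": 0.05, "ax": 0, "ay": 0, "az": 0}, {"claw": -1, "x": 0, "y": 0, "z": 0.1, "ax": 0, "ay": 0, "az": 0}, {"claw": -1, "x": 0, "y": 0, "z": 0.13, "ax": 0, "ay": 0, "az": 0}, {"claw": -1, "x": 0, "y": 0, "z": 0.16, "ax": 0, "ay": 0, "az": 0}, {"claw": -1, "x": 0, "y": 0, "z": 0.2, "ax": 0, "ay": 0, "az": 0}, {"claw": -1, "x": 0, "y": 0, "z": 0.2, "ax": 0, "ay": 0, "az": 0}, {"claw": -1, "x": 0, "y": 0, "z": 0.2, "ax": 0, "ay": 0, "az": 0}, {"claw": -1, "x": 0, "y": 0, "z": 0.2, "ax": 0, "ay": 0, "az": 0}]}}

```text
t: 8.65
eef_pos: [0.5107, 0.1089, 0.1459]
orientation: [1.229, 2.889, 0.002]
contact_force: [-4.3, -1.5, 8.5]
grip_width: 0.0346
```

```bash
python3 -c "
from h import *;from plant import ctrl
s=ctrl.state();go(s,s['eef_pos']);print(s['wrist_torque'])"
```

```text
t 8.65 p [0.5107 0.1089 0.1459] yaw_y 43.91 zax [ 1.9e-03  3.0e-04 -1.0e+00] F [-4.25 -1.51  8.5 ] w 0.0346 q [ 0.21  0.   -0.08  1.49 -0.    1.01]
tool shift cm [0. 0. 0.]
[-0.29578471  0.90617721  0.0093847 ]
```

Emit:
{"op": "arm_command", "data": {"plan": [{"claw": -1, "x": 0.03, "y": -0.03, "z": 0, "ax": 0, "ay": 0, "az": 0}, {"claw": -1, "x": 0.06, "y": -0.06, "z": 0, "ax": 0, "ay": 0, "az": 0}, {"claw": -1, "x": 0.1, "y": -0.1, "z": 0, "ax": 0, "ay": 0, "az": 0}, {"claw": -1, "x": 0.1, "y": -0.1, "z": 0, "ax": 0, "ay": 0, "az": 0}, {"claw": -1, "x": 0.1, "y": -0.1, "z": 0, "ax": 0, "ay": 0, "az": 0}, {"claw": -1, "x": 0.1, "y": -0.1, "z": 0, "ax": 0, "ay": 0, "az": 0}, {"claw": -1, "x": 0.1, "y": -0.1, "z": 0, "ax": 0, "ay": 0, "az": 0}, {"claw": -1, "x": 0.1, "y": -0.1, "z": 0, "ax": 0, "ay": 0, "az": 0}]}}

```text
t: 9.45
eef_pos: [0.5103, 0.1089, 0.1459]
orientation: [1.229, 2.887, 0.003]
contact_force: [1.3, -2.0, 5.8]
grip_width: 0.0345
```

```bash
python3 look.py ins3
```

```text
t 9.5 p [0.5103 0.1089 0.1459] yaw_y 43.9 zax [ 4.1e-03  4.0e-04 -1.0e+00] F [ 1.06 -1.45  5.67] w 0.034 q [ 0.21  0.   -0.08  1.49 -0.    1.02]
tool shift cm [0. 0. 0.]
[-0.28489739 -0.25671575 -0.03260919]
```

View pics/ins3.png

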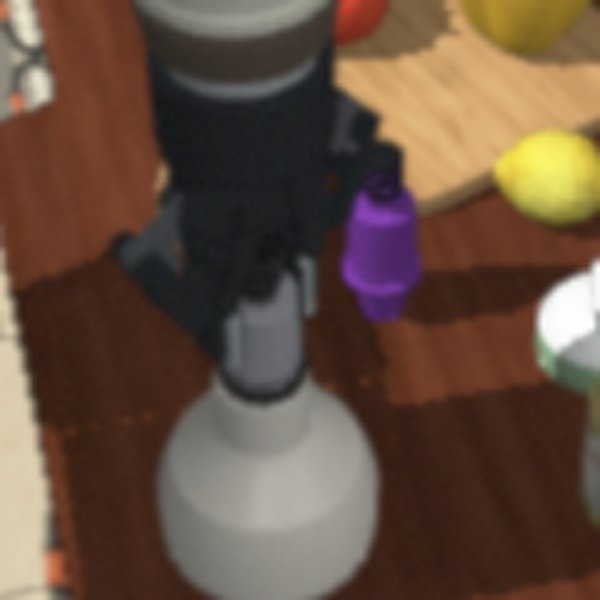

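Side load relieved, flange on the rim. Releasing the barrel.

Emit:
{"op": "arm_command", "data": {"plan": [{"claw": -0.1, "x": 0, "y": 0, "z": 0, "ax": 0, "ay": 0, "az": 0}, {"claw": 0, "x": 0, "y": 0, "z": 0, "ax": 0, "ay": 0, "az": 0}, {"claw": 0.2, "x": 0, "y": 0, "z": 0, "ax": 0, "ay": 0, "az": 0}, {"claw": 0.4, "x": 0, "y": 0, "z": 0, "ax": 0, "ay": 0, "az": 0}, {"claw": 0.7, "x": 0, "y": 0, "z": 0, "ax": 0, "ay": 0, "az": 0}, {"claw": 1, "x": 0, "y": 0, "z": 0, "ax": 0, "ay": 0, "az": 0}, {"claw": 1, "x": 0, "y": 0, "z": 0, "ax": 0, "ay": 0, "az": 0}, {"claw": 1, "x": 0, "y": 0, "z": 0, "ax": 0, "ay": 0, "az": 0}]}}

```text
t: 10.3
eef_pos: [0.509, 0.1089, 0.1443]
orientation: [-1.23, -2.891, 0.0]
contact_force: [0.6, 0.3, -0.9]
grip_width: 0.0854
```

Emit:
{"op": "arm_command", "data": {"plan": [{"claw": 1, "x": 0, "y": 0, "z": -1, "ax": 0, "ay": 0, "az": 0}, {"claw": 1, "x": 0, "y": 0, "z": -3, "ax": 0, "ay": 0, "az": 0}, {"claw": 1, "x": 0, "y": 0, "z": -6, "ax": 0, "ay": 0, "az": 0}, {"claw": 1, "x": 0, "y": 0, "z": -9, "ax": 0, "ay": 0, "az": 0}, {"claw": 1, "x": 0, "y": 0, "z": -11, "ax": 0, "ay": 0, "az": 0}, {"claw": 1, "x": 0, "y": 0, "z": -12, "ax": 0, "ay": 0, "az": 0}, {"claw": 1, "x": 0, "y": 0, "z": -12, "ax": 0, "ay": 0, "az": 0}, {"claw": 1, "x": 0, "y": 0, "z": -12, "ax": 0, "ay": 0, "az": 0}]}}

```text
t: 11.1
eef_pos: [0.509, 0.1089, 0.2635]
orientation: [-1.229, -2.89, 0.001]
contact_force: [-0.2, -0.4, -0.5]
grip_width: 0.0854
```

```bash
python3 look.py rel; python3 - <<'E'
from h import *
c=dict(np.load("rel.npz"));W=cloud(c)
for z0,z1,r in((.112,.126,.03),(.128,.14,.024),(.14,.15,.024),(.15,.16,.024),(.16,.172,.024),(.184,.206,.018)):
    P=W[(np.hypot(W[...,0]-.51,W[...,1]-.106)<r)&(W[...,2]>z0)&(W[...,2]<z1)]
    if len(P)>5: print(z0,z1,len(P),P.mean(0).round(4),circ(P),P.max(0).round(4))
E
```

```text
t 11.15 p [0.5088 0.1089 0.2631] yaw_y 43.91 zax [-1.6e-03 -3.0e-04 -1.0e+00] F [ 0.55 -0.76  0.21] w 0.0854 q [0.21 0.03 0.18 1.72 0.   1.02]
tool shift cm [0. 0. 0.]
[-0.05734037 -0.06079422  0.04113011]
0.112 0.126 119 [0.5113 0.0926 0.1202] (array([0.51033142, 0.10522908]), np.float64(0.019062935602949815)) [0.5312 0.1121 0.1259]
0.128 0.14 50 [0.5107 0.0941 0.1341] (array([0.51032751, 0.10754496]), np.float64(0.017581554389375507)) [0.5271 0.1034 0.1399]
0.14 0.15 48 [0.5118 0.0932 0.1451] (array([0.51041466, 0.10662029]), np.float64(0.01707462724243392)) [0.5274 0.1033 0.15  ]
0.15 0.16 46 [0.5119 0.0938 0.1551] (array([0.51034417, 0.10654076]), np.float64(0.017004178086620175)) [0.5276 0.105  0.1599]
0.16 0.172 83 [0.5105 0.0968 0.1674] (array([0.51004844, 0.10513725]), np.float64(0.015542540551692933)) [0.5279 0.119  0.172 ]
0.184 0.206 88 [0.5107 0.0998 0.1971] (array([0.51012831, 0.10593662]), np.float64(0.01058219736605036)) [0.5221 0.1185 0.2059]
```

View pics/rel.png

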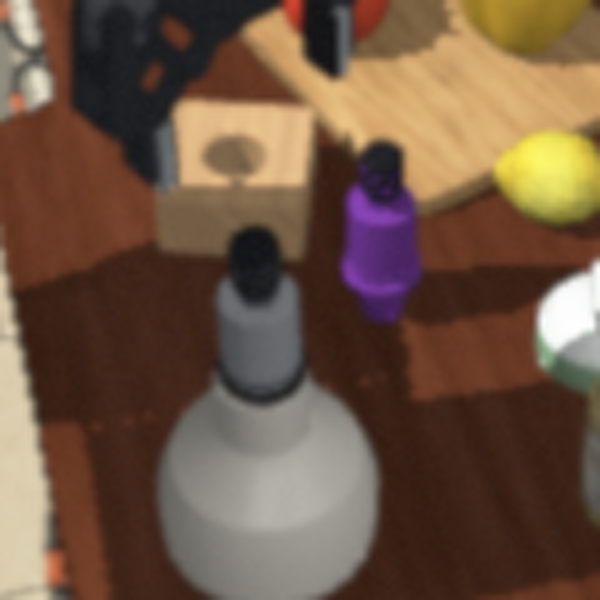

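The pump stands upright and seated: flange on the rim at crop (262,392), axis x = 0.510 at every height, knob top 0.206 against 0.208 expected, rod in. Going down over the knob.

Emit:
{"op": "arm_command", "data": {"plan": [{"claw": 1, "x": -0.05, "y": 0.05, "z": 0.5, "ax": 0, "ay": 0, "az": 0}, {"claw": 0.6, "x": -0.1, "y": 0.1, "z": 2, "ax": 0, "ay": 0, "az": 0}, {"claw": 0.3, "x": -0.1, "y": 0.1, "z": 4, "ax": 0, "ay": 0, "az": 0}, {"claw": 0.2, "x": -0.1, "y": 0.1, "z": 6, "ax": 0, "ay": 0, "az": 0}, {"claw": 0.2, "x": -0.1, "y": 0.1, "z": 7.5, "ax": 0, "ay": 0, "az": 0}, {"claw": 0.2, "x": -0.1, "y": 0.1, "z": 8.2, "ax": 0, "ay": 0, "az": 0}, {"claw": 0.2, "x": -0.1, "y": 0.1, "z": 8.4, "ax": 0, "ay": 0, "az": 0}, {"claw": 0.2, "x": -0.1, "y": 0.1, "z": 8.4, "ax": 0, "ay": 0, "az": 0}]}}

```text
t: 11.95
eef_pos: [0.5104, 0.1089, 0.1803]
orientation: [-1.23, -2.891, 0.0]
contact_force: [0.1, 0.6, -0.6]
grip_width: 0.0512
```

```bash
python3 look.py kn1
```

```text
t 12.0 p [0.5106 0.1089 0.1808] yaw_y 43.91 zax [ 5.e-04  1.e-04 -1.e+00] F [ 0.03 -0.37  0.02] w 0.0509 q [ 0.21  0.01 -0.01  1.56  0.    1.01]
tool shift cm [0. 0. 0.]
[0.00471363 0.05052221 0.0184179 ]
```

View pics/kn1.png

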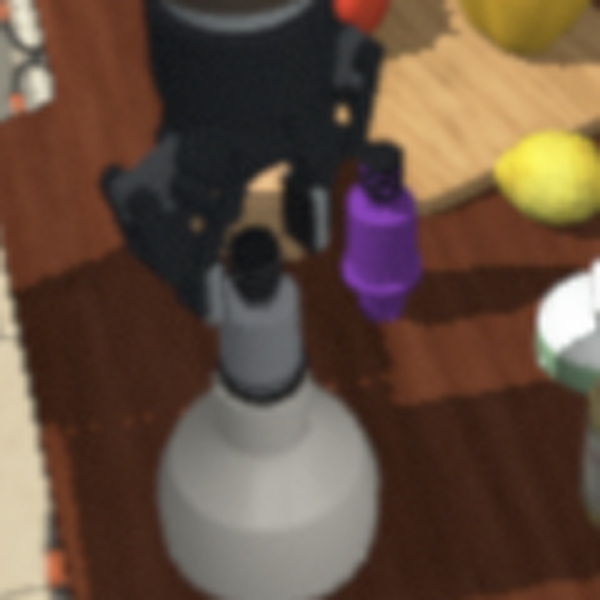

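The knob, crop (255,262), lies between the fingertips at (205,300) and (318,225). Closing on it.

Emit:
{"op": "arm_command", "data": {"plan": [{"claw": 0.05, "x": 0, "y": 0, "z": 0.1, "ax": 0, "ay": 0, "az": 0}, {"claw": -0.1, "x": 0, "y": 0, "z": 0.1, "ax": 0, "ay": 0, "az": 0}, {"claw": -0.25, "x": 0, "y": 0, "z": 0.1, "ax": 0, "ay": 0, "az": 0}, {"claw": -0.35, "x": 0, "y": 0, "z": 0.1, "ax": 0, "ay": 0, "az": 0}, {"claw": -0.45, "x": 0, "y": 0, "z": 0.1, "ax": 0, "ay": 0, "az": 0}, {"claw": -1, "x": 0, "y": 0, "z": 0.1, "ax": 0, "ay": 0, "az": 0}, {"claw": -1, "x": 0, "y": 0, "z": 0.1, "ax": 0, "ay": 0, "az": 0}, {"claw": -1, "x": 0, "y": 0, "z": 0.1, "ax": 0, "ay": 0, "az": 0}]}}

```text
t: 12.8
eef_pos: [0.5104, 0.1088, 0.1795]
orientation: [1.23, 2.891, -0.0]
contact_force: [-0.7, -2.2, 4.0]
grip_width: 0.022
```

```bash
python3 look.py kn2
```

```text
t 12.85 p [0.5104 0.1088 0.1795] yaw_y 43.91 zax [ 2.e-04 -1.e-04 -1.e+00] F [-2.22 -2.45  4.14] w 0.022 q [ 0.21  0.01 -0.01  1.56 -0.    1.01]
tool shift cm [0. 0. 0.]
[-0.41455383  0.42383657  0.03923689]
```

View pics/kn2.png

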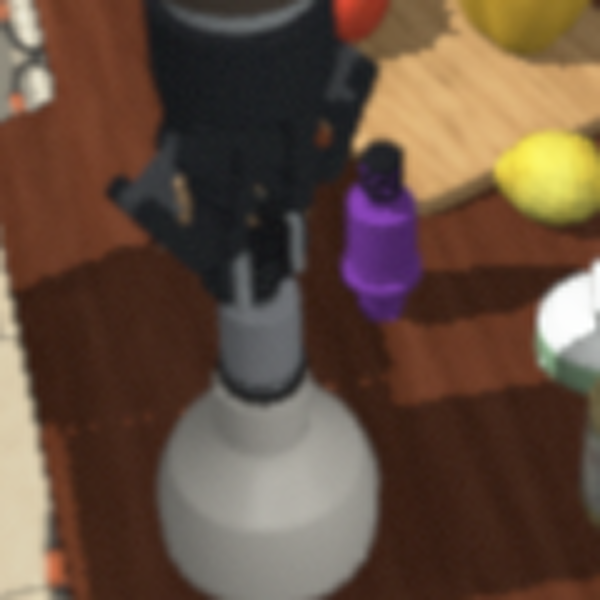

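Knob gripped. I'll ease out the ~3 N side load, then begin drawing slowly.

Emit:
{"op": "arm_command", "data": {"plan": [{"claw": -1, "x": 0, "y": -0.04, "z": 0, "ax": 0, "ay": 0, "az": 0}, {"claw": -1, "x": 0, "y": -0.08, "z": 0, "ax": 0, "ay": 0, "az": 0}, {"claw": -1, "x": 0, "y": -0.08, "z": -0.1, "ax": 0, "ay": 0, "az": 0}, {"claw": -1, "x": 0, "y": -0.08, "z": -0.2, "ax": 0, "ay": 0, "az": 0}, {"claw": -1, "x": 0, "y": -0.08, "z": -0.3, "ax": 0, "ay": 0, "az": 0}, {"claw": -1, "x": 0, "y": -0.08, "z": -0.45, "ax": 0, "ay": 0, "az": 0}, {"claw": -1, "x": 0, "y": -0.08, "z": -0.6, "ax": 0, "ay": 0, "az": 0}, {"claw": -1, "x": 0, "y": -0.08, "z": -0.7, "ax": 0, "ay": 0, "az": 0}]}}

```text
t: 13.65
eef_pos: [0.5098, 0.1084, 0.1864]
orientation: [-1.23, -2.891, 0.0]
contact_force: [2.1, 1.8, -1.1]
grip_width: 0.0223
```

```bash
python3 look.py dr1
```

```text
t 13.7 p [0.5099 0.1084 0.1865] yaw_y 43.91 zax [ 0.  0. -1.] F [ 1.18  1.26 -1.32] w 0.0222 q [0.21 0.01 0.01 1.57 0.   1.01]
tool shift cm [0. 0. 0.]
[ 0.33149193 -0.3850163   0.01194316]
```

View pics/dr1.png

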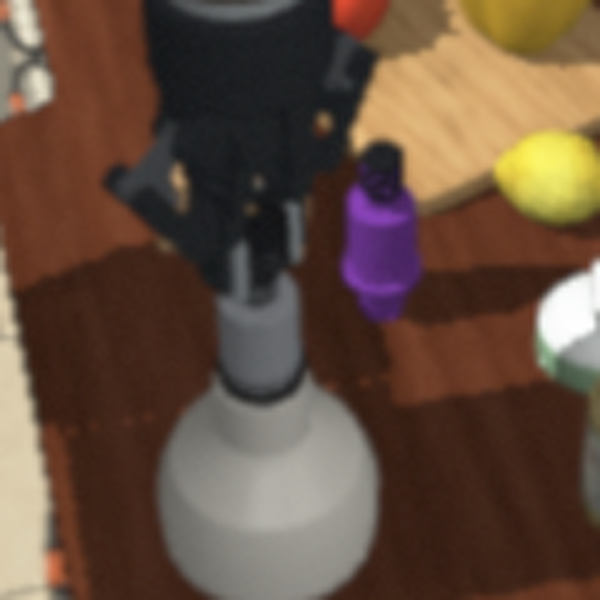

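The rod is drawing (about −1.3 N) and the flask hasn't moved. Continuing, with a 0.4 mm side correction.

Emit:
{"op": "arm_command", "data": {"plan": [{"claw": -1, "x": 0, "y": 0.02, "z": -0.1, "ax": 0, "ay": 0, "az": 0}, {"claw": -1, "x": 0, "y": 0.04, "z": -0.3, "ax": 0, "ay": 0, "az": 0}, {"claw": -1, "x": 0, "y": 0.04, "z": -0.5, "ax": 0, "ay": 0, "az": 0}, {"claw": -1, "x": 0, "y": 0.04, "z": -0.7, "ax": 0, "ay": 0, "az": 0}, {"claw": -1, "x": 0, "y": 0.04, "z": -0.9, "ax": 0, "ay": 0, "az": 0}, {"claw": -1, "x": 0, "y": 0.04, "z": -1.1, "ax": 0, "ay": 0, "az": 0}, {"claw": -1, "x": 0, "y": 0.04, "z": -1.25, "ax": 0, "ay": 0, "az": 0}, {"claw": -1, "x": 0, "y": 0.04, "z": -1.3, "ax": 0, "ay": 0, "az": 0}]}}

```text
t: 14.5
eef_pos: [0.5101, 0.1085, 0.1994]
orientation: [-1.23, -2.891, 0.0]
contact_force: [-0.3, -0.0, -3.0]
grip_width: 0.0225
```

```bash
python3 look.py dr2
```

```text
t 14.55 p [0.5101 0.1086 0.1994] yaw_y 43.91 zax [-1.e-04 -1.e-04 -1.e+00] F [-0.44 -0.6  -1.07] w 0.0223 q [ 0.21  0.01  0.03  1.6  -0.    1.01]
tool shift cm [0. 0. 0.]
[-0.16929881  0.08732002 -0.01765932]
```

View pics/dr2.png

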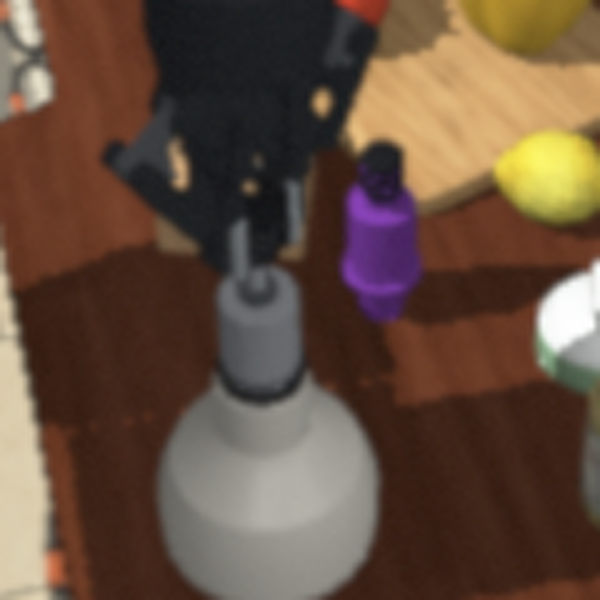

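The rod shows between gland and knob at crop (262,280), and the pump is still seated. About 20 mm is drawn, so I'll draw most of the rest.

Emit:
{"op": "arm_command", "data": {"plan": [{"claw": -1, "x": 0, "y": 0, "z": -0.1, "ax": 0, "ay": 0, "az": 0}, {"claw": -1, "x": 0, "y": 0, "z": -0.35, "ax": 0, "ay": 0, "az": 0}, {"claw": -1, "x": 0, "y": 0, "z": -0.65, "ax": 0, "ay": 0, "az": 0}, {"claw": -1, "x": 0, "y": 0, "z": -0.95, "ax": 0, "ay": 0, "az": 0}, {"claw": -1, "x": 0, "y": 0, "z": -1.25, "ax": 0, "ay": 0, "az": 0}, {"claw": -1, "x": 0, "y": 0, "z": -1.5, "ax": 0, "ay": 0, "az": 0}, {"claw": -1, "x": 0, "y": 0, "z": -1.65, "ax": 0, "ay": 0, "az": 0}, {"claw": -1, "x": 0, "y": 0, "z": -1.7, "ax": 0, "ay": 0, "az": 0}]}}

```text
t: 15.35
eef_pos: [0.5102, 0.1086, 0.2164]
orientation: [1.23, 2.891, -0.0]
contact_force: [-0.8, -1.4, -4.0]
grip_width: 0.0221
```

```bash
python3 look.py dr3
```

```text
t 15.4 p [0.5102 0.1086 0.2164] yaw_y 43.91 zax [ 1.e-04 -0.e+00 -1.e+00] F [-1.04 -0.77 -2.6 ] w 0.0222 q [ 0.21  0.01  0.07  1.63 -0.    1.01]
tool shift cm [0. 0. 0.]
[-0.22170528  0.12672612 -0.03083325]
```

View pics/dr3.png

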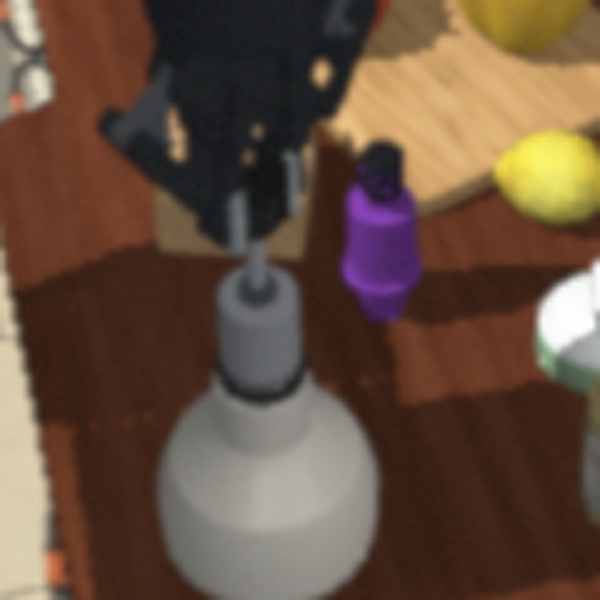

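36.9 mm is drawn with the pump still seated. Now the last 3.5 mm.

Emit:
{"op": "arm_command", "data": {"plan": [{"claw": -1, "x": 0, "y": -0.02, "z": -0.05, "ax": 0, "ay": 0, "az": 0}, {"claw": -1, "x": 0, "y": -0.02, "z": -0.12, "ax": 0, "ay": 0, "az": 0}, {"claw": -1, "x": 0, "y": -0.02, "z": -0.2, "ax": 0, "ay": 0, "az": 0}, {"claw": -1, "x": 0, "y": -0.02, "z": -0.27, "ax": 0, "ay": 0, "az": 0}, {"claw": -1, "x": 0, "y": -0.02, "z": -0.32, "ax": 0, "ay": 0, "az": 0}, {"claw": -1, "x": 0, "y": -0.02, "z": -0.35, "ax": 0, "ay": 0, "az": 0}, {"claw": -1, "x": 0, "y": -0.02, "z": -0.35, "ax": 0, "ay": 0, "az": 0}, {"claw": -1, "x": 0, "y": -0.02, "z": -0.35, "ax": 0, "ay": 0, "az": 0}]}}

```text
t: 16.2
eef_pos: [0.5101, 0.1085, 0.2198]
orientation: [1.23, 2.891, 0.0]
contact_force: [0.4, -0.9, -3.4]
grip_width: 0.0223
```

```bash
python3 look.py dr4; python3 - <<'E'
from h import *
c=dict(np.load("dr4.npz"));a=dict(np.load("rel.npz"))
b=lambda f:cv2.resize(f[205:265,215:265],(390,468),interpolation=cv2.INTER_CUBIC)
cv2.imwrite("pics/cmp.png",np.hstack([b(a["frame"]),b(c["frame"])])[:,:,::-1])
print("ring zone rows: gland top px",proj(c,[[.5103,.106,.18],[.5103,.106,.185],[.5103,.106,.222]]).round(1))
for z0,z1,r in((.112,.126,.03),(.128,.16,.024),(.184,.218,.012),(.2,.24,.012)):
    for n,d in(("rel",a),("now",c)):
        W=cloud(d);P=W[(np.hypot(W[...,0]-.51,W[...,1]-.106)<r)&(W[...,2]>z0)&(W[...,2]<z1)]
        if len(P)>5: print(n,z0,z1,len(P),P.mean(0).round(4),circ(P))
f=c["frame"][220:245,232:252].mean(2).astype(int)
for i,r in enumerate(f): print(220+i,*r)
E
```

```text
t 16.25 p [0.51   0.1085 0.2198] yaw_y 43.91 zax [ 2.e-04  1.e-04 -1.e+00] F [ 0.94 -0.27 -2.59] w 0.0224 q [0.21 0.01 0.08 1.63 0.   1.01]
tool shift cm [0. 0. 0.]
[ 0.08440953 -0.18825757  0.02755401]
ring zone rows: gland top px [[240.8 236.8]
 [240.7 235.3]
 [240.  223.6]]
rel 0.112 0.126 119 [0.5113 0.0926 0.1202] (array([0.51033142, 0.10522908]), np.float64(0.019062935602949815))
now 0.112 0.126 116 [0.5112 0.0923 0.1199] (array([0.51017513, 0.10521252]), np.float64(0.019253150291956705))
rel 0.128 0.16 144 [0.5114 0.0937 0.1445] (array([0.51034181, 0.10689493]), np.float64(0.017217366636759084))
now 0.128 0.16 149 [0.511  0.094  0.1442] (array([0.51012841, 0.10686023]), np.float64(0.017038583750329284))
rel 0.184 0.218 132 [0.5102 0.1019 0.2011] (array([0.51003622, 0.10467158]), np.float64(0.009027283162844936))
now 0.184 0.218 36 [0.5106 0.1047 0.1993] (array([0.51029999, 0.10583085]), np.float64(0.0030799832814525922))
rel 0.2 0.24 84 [0.5099 0.1042 0.2062] (array([0.50978924, 0.10518483]), np.float64(0.00861263854333463))
now 0.2 0.24 48 [0.5137 0.1003 0.2239] (array([0.514
[... 1057 characters left out ...]
57 83 98 98 81 72 86 99 94 74 80 98 104 96 68 44 36 36
236 41 50 77 98 104 88 67 57 72 83 74 59 67 92 106 105 85 56 41 35
237 44 63 92 106 104 82 62 51 49 52 48 50 62 84 104 109 98 69 44 35
238 48 70 98 108 105 83 64 55 48 47 49 55 63 84 105 109 104 78 49 39
239 51 74 100 108 106 89 67 57 55 54 56 59 70 91 106 111 107 84 53 37
240 48 71 98 109 109 101 85 70 60 59 64 72 86 102 109 112 109 86 55 38
241 48 66 92 106 109 108 103 92 82 82 87 98 104 110 111 113 108 87 55 37
242 47 62 84 98 105 108 109 108 106 104 105 110 112 112 113 112 106 85 56 40
243 48 60 75 87 99 105 109 111 110 110 110 110 112 111 111 108 101 84 56 39
244 46 57 73 80 86 94 102 108 108 109 109 112 111 109 108 106 102 84 56 39
```

View pics/cmp.png

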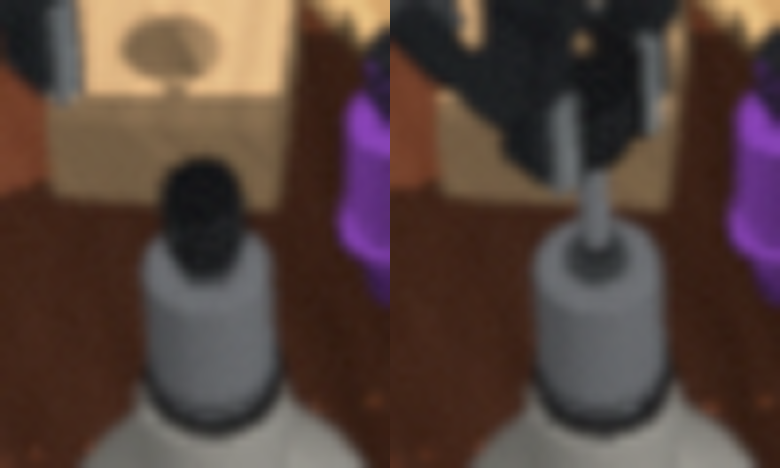

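View pics/dr4.png

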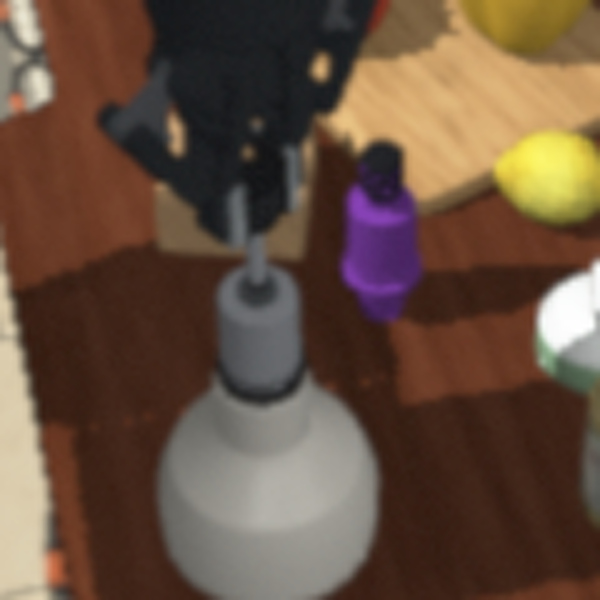

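```bash
python3 - <<'E'
from h import *
D={n:dict(np.load(n+".npz")) for n in("dr2","dr3","dr4")}
for n,c in D.items():
    f=c["frame"][200:246,240:243].mean((1,2)).astype(int); print(n,*f)
    g=c["frame"][200:246,240:243].mean(1).astype(int)[30:42]; print(g.tolist())
# knob bottom front (y=.106-.012) expected row for each draw
for n,d in(("dr2",.0199),("dr3",.0369),("dr4",.0403)):
    print(n,proj(D[n],[[.5103,.094,.182+d],[.5103,.106-.0,.182+d],[.5103,.102,.18]]).round(2).tolist())
E
```

```text
dr2 32 32 32 32 32 31 31 30 31 31 37 49 55 45 32 31 45 58 45 27 21 21 22 23 25 26 29 34 33 36 33 35 42 67 91 97 96 89 70 59 61 85 105 110 109 101
[[32, 33, 35], [33, 35, 37], [40, 42, 44], [66, 67, 69], [89, 91, 94], [95, 97, 100], [94, 96, 99], [87, 89, 92], [68, 70, 73], [56, 59, 61], [59, 62, 63], [83, 85, 87]]
dr3 29 30 31 32 42 65 74 56 34 28 36 40 34 25 20 21 22 23 24 24 24 26 30 30 31 31 33 49 82 98 102 100 99 99 99 97 93 79 59 56 61 84 104 110 109 101
[[101, 101, 103], [99, 100, 101], [98, 99, 101], [97, 98, 103], [96, 99, 102], [94, 97, 100], [90, 93, 96], [77, 79, 81], [57, 60, 62], [53, 56, 58], [59, 61, 63], [81, 83, 86]]
dr4 32 31 31 43 64 61 43 29 26 33 40 35 26 21 24 21 22 24 23 25 29 30 31 30 31 31 52 86 98 101 101 101 100 100 99 93 76 49 48 55 61 84 105 110 109 101
[[101, 100, 101], [100, 100, 102], [98, 99, 102], [98, 100, 103], [96, 99, 102], [91, 93, 96], [75, 76, 79], [48, 49, 51], [46, 48, 50], [53, 55, 57], [59, 62, 63], [81, 84, 86]]
dr2 [[240.21, 234.23], [240.38, 230.04], [240.74, 238.23]]
dr3 [[239.88, 228.79], [240.06, 224.61], [240.74, 238.23]]
dr4 [[239.81, 227.69], [239.99, 223.5], [240.74, 238.23]]
```

```bash
python3 - <<'E'
from h import *
a=dict(np.load("side0.npz"))["frame"].astype(int);c=dict(np.load("dr4.npz"))["frame"].astype(int)
for n,(x0,y0,x1,y1) in dict(timer=(295,230,325,258),tin=(303,250,336,292),lemon=(286,203,316,228),flask_body=(220,262,268,302)).items():
    d=np.abs(a-c)[y0:y1,x0:x1].mean(2);print(n,d.mean().round(1),d.max().round(0))
from plant import order; order.sign_off()
E
```

```text
timer 20.0 104.0
tin 21.1 104.0
lemon 1.3 4.0
flask_body 2.8 48.0
the job is handed in; nothing more can be done
```

```bash
python3 - <<'E'
from h import *
a=dict(np.load("side0.npz"));c=dict(np.load("dr4.npz"))
for n,(x,y,r) in dict(timer=(.677,.218,.045),tin=(.69,.132,.04),lemon=(.66,.315,.045)).items():
    for d in(a,c):
        W=cloud(d);P=W[(np.hypot(W[...,0]-x,W[...,1]-y)<r)&(W[...,2]>.015)&(W[...,2]<.09)];print(n,len(P),P.mean(0).round(4))
E
```

```text
timer 385 [0.6782 0.2091 0.0325]
timer 386 [0.678  0.2091 0.0324]
tin 671 [0.6914 0.1156 0.0568]
tin 677 [0.6915 0.1156 0.0566]
lemon 346 [0.6623 0.3125 0.0368]
lemon 346 [0.6621 0.3126 0.0368]
```

I moved the small steel pump from the wooden block to the white flask, seated its stopper fully in the neck, and drew the rod to the length mark. I handed in at about 16 s with the gripper still holding the knob.

**Last checks, just before hand-in:**
- **Draw:** the tool rose 40.3 mm from the grip, and the knob moved with it in the pictures, so it did not slip. The pull was about 2.6–3.4 N, which fits the spring at the mark.
- **Seating:** the flange was on the rim and the pump upright. Barrel and flask had moved less than 0.5 mm since the barrel was released.
- **Bystanders:** timer, tin and lemon were within 0.2 mm of where they started. A plain picture comparison flagged the timer and tin, but depth showed no movement, so I put that down to the arm's shadow. I did that depth check after hand-in, using a picture from before it.

**Less certain:**
- **Dark ring:** it is only 1–2 pixels tall in the side view. I could see it come out of the gland, but that it is "just clear" rests on the measured rise.
- **Camera and robot offset:** the two cameras and the robot disagreed by up to about 4 mm sideways. I worked from relative distances and eased off the small side forces, and both the seating and the knob grip went in cleanly.
- **One refused call:** an early move call was rejected for missing values and moved nothing.

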